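# Wake the home cinema, device by device

## Robot

A 6-joint arm with a two-finger parallel gripper is mounted at the origin on the work surface. World frame = base frame: x ahead of the robot, y to its left, z up, the work surface at z = 0. Lengths are in m, angles in rad, forces in N, time in s.
With the tool pointing down it reaches from about 0.275 to 1 m from the base axis. Payload 8.4 kg.
Tool frame: the origin (TCP) lies on the centre line of the jaws, within the pads' length; the fingertips stand 17 mm ahead of it and the grasp point (between the pads) lies 2 mm behind it (bot.tips_ahead is the distance from the TCP to the fingertips, in m); z points along the fingers, y is the line along which they close (so a half turn about z gives the same grasp; the last joint's range is limited). The gripper opens to 85 mm and grips with 20 to 120 N. Pads are 22 mm wide; open, the fingers measure 114 mm over their backs; the gripper's body (76 mm by 85 mm) begins 54 mm behind the grasp point. The pads swing forward as they close: fully open they stand 13 mm farther back than shut.
Start: joints at [-1.197, 0.353, 1.633, -0, 1.155, -0.002], TCP at [0.229, -0.581, 0.218] pointing down, gripper open.
Joint ranges: [-2.63, 2.63], [-0.92, 2.1], [0.06, 2.66], [-1.3, 4.44], [0, 2.69], [-3.02, 3.02]. Speed limits (rad/s): [2.22, 2.22, 2.79, 3.14, 3.14, 3.14].

## Interface

Orientations are given as [roll, pitch, yaw] about the fixed x, y, z axes, in that order (R = Rz(yaw) Ry(pitch) Rx(roll)).
In Python, from bench import bot, gripper_to, status, read_camera, calibration gives the robot as it stands. The module is installed in compiled form; this text tells all that it offers. Calls block until the motion is done:
- bot.move_pose(position, orientation): joint-space move of the TCP to a pose.
- bot.line_to(position, rotation=None, v=0.15, threshold=None): straight line of the TCP; rotation=None keeps the orientation; v is the mean speed in m/s. With threshold (N) it stops when the force on the tool has changed by that much, and returns True; else False.
- bot.goto_joints(angles): joint-space move.
- gripper_to(opening): finger opening in m; the grip force is fixed at half the most; returns when the fingers have stopped.
- bot.wait(seconds).
- bot.ik(position, orientation): joint angles nearest the present ones, or None.
- status.sense(): the state.
- read_camera(name): name is "side" or "top"; returns (picture, depth): 480x640x3 uint8, red, green, blue; 480x640 float32, m along the optical axis (not along the pixel's ray), 0 where there is no reading.
- calibration(name): a dict with "fx", "fy", "cx", "cy" (pixels), "eye" and "orientation" of the camera in the world. Camera axes: x right, y down, z forward; pixel columns grow to the right and rows downward; lengths in m; the calibration is good to about 2 mm. A picture is of the moment at which its call begins. calibration takes no time and is no camera call.
A pose or a line that the arm cannot do raises bot.PlanningError and nothing moves.
- bot.job_done(): hands the job in; it is judged then, once.
The state is a dict: "time_s": time; "qpos": joint angles; "qd": joint speeds; "tau": joint torques, N m; "ee_pos": TCP position; "eef_rot": TCP orientation; "contact_force": force on the tool from outside, world axes, zero at the start; "torque": the same for the moment, N m; "gripper_width": finger opening in m; "grasp_force": force on a finger pad.
Only numpy, scipy, OpenCV 4.12 (cv2) and the standard library are available. Lean on these libraries where they do the work, as an engineer would, in place of code of your own. Each camera call takes 0.05 s, during which the arm holds its last target. There are 200 camera calls.

## Task

Switch the cinema on for a streamed film: with a fingertip, lightly press in the key on top of the square media streamer, then the one on the round sound hub, and last the one on the finned amplifier; press each until it is fully in, where it stays. Leave the flat disc drive switched off. Pick nothing up, and do not shift the devices or the other things on the table.

Things in the scene. Friction and masses are not known exactly. Their poses are not given: they have to be found in the camera images.
- streamer: media streamer: plain SQUARE grey box, 110 x 110 mm, 35 mm high, loose on the table (about 0.5 kg); origin at the centre of its underside, z up; its one key is in the middle of its top
- streamer_key_top (a point): the streamer's key: round flat-topped metal push key, 30 mm across, in a black collar 40 mm across and 3 mm high; released, its top stands 18 mm above the box and 53 mm above the table. Pressing about 10 mm down from there, or until about 6 N, is right. This point is the centre of the key's top face and goes down with it
- streamer_key (a joint): how far the streamer's key is pressed in: 0 released, 0.007 m fully in; it starts at 0 to 0.001; on from 0.005. All the keys: 7 mm in against about 3 N, and the key stays where pushed; then key and collar together give a further 8 mm on a spring (4 N, rising to 14 N) and come back up when released, the key still in
- hub: sound hub: ROUND grey puck, 104 mm across, 45 mm high, loose (about 0.5 kg); origin at the centre of its underside, z up; its one key is in the middle of its top
- hub_key_top (a point): the hub's key, the same kind as on the streamer: 30 mm across, 18 mm proud of the puck, top 63 mm above the table when released, 7 mm in against about 3 N, stays where pushed, then the same sprung cushion. The point is the centre of its top face
- hub_key (a joint): how far the hub's key is pressed in: 0 released, 0.007 m fully in; it starts at 0 to 0.001; on from 0.005
- amp: power amplifier: oblong grey box, 120 mm (its x) x 170 mm (its y), 55 mm high, with three long upright cooling FINS, 12 mm high, along the +x edge of its top; loose (about 0.95 kg); origin at the centre of its underside, z up. On its top stand a volume dial (grey, 42 mm across, 16 mm high, fixed, at x -25, y -45 mm: not the key) and its metal key (at x -20, y +45 mm)
- amp_key_top (a point): the amplifier's key, the same kind: 30 mm across, 18 mm proud of the case, top 73 mm above the table when released, 7 mm in against about 3 N, stays where pushed, then the same sprung cushion. The point is the centre of its top face
- amp_key (a joint): how far the amplifier's key is pressed in: 0 released, 0.007 m fully in; it starts at 0 to 0.001; on from 0.005
- drive: disc drive, to be left off: thin flat grey box, 140 mm (x) x 150 mm (y), only 24 mm high, with a thin dark 92 mm circle on its top; loose (about 0.6 kg); origin at the centre of its underside, z up. Its key, the same kind, stands at x -30, y +50 mm, top 42 mm above the table
- drive_key (a joint): how far the disc drive's key is pressed in: 0 released, as it starts; leave it so
- remote: black remote control lying flat, 160 x 44 x 18 mm, loose; origin at the centre of its underside
- candle: amber glass jar candle with a wooden lid, 62 mm across, 77 mm high, loose; origin at the centre of its underside
- mug: white mug, 76 mm across, 90 mm high, handle to its +y, loose; origin at the centre of its underside
- gamepad: white game controller, 95 x 140 mm, 45 mm high, loose; origin at the centre of its underside
- cases: stack of four disc cases, 135 x 190 mm, 58 mm high, loose as one piece; origin at the centre of its underside
- eyecase: brown spectacle case, 160 x 60 x 42 mm, loose; origin at the centre of its underside
There are look-alikes about, which are no part of the job. Leave any brown or orange look-alike of the hub alone.

How it is judged:
By the outcome, as a careful person would: the job done as asked, in the order asked, and still so for the second after the job is handed in, with the robot touching nothing.
It also fails if it takes over 48 s, if anything falls off the work surface, if the arm or the gripper's body presses on something with over 40 N, if the wrist force passes 120 N, or if a joint passes its speed limit or range.

## Working session

There is one attempt and no reset: what is moved stays moved. The work goes in short steps, each a Python script; the robot and the scene stay as the last script left them, time stands still between calls to the robot, and variables do not carry over. Pictures are saved under pics/ and viewed, at most 10 in all, crops included, and the job is handed in when it is done.

```bash
mkdir -p pics; python3 - <<'E'
from bench import *
import cv2, numpy as np
for n in("top","side"):
    p,d=read_camera(n); cv2.imwrite(f"pics/{n}0.png",p[:,:,::-1]); np.save(f"{n}d.npy",d); np.save(f"{n}p.npy",p)
    print(n,calibration(n))
print(status.sense()["time_s"],status.sense()["eef_rot"],bot.tips_ahead)
E
```

```text
top {'fx': 623.1160958735126, 'fy': 623.1160958735126, 'cx': 323.03953376208364, 'cy': 241.03478621042194, 'eye': array([ 0.36906874, -0.07511998,  1.69064935]), 'orientation': array([-3.02266709e+00,  1.55767130e-03, -1.56090553e+00])}
side {'fx': 510.8671194852051, 'fy': 510.8671194852051, 'cx': 319.49402750942005, 'cy': 246.49282711853297, 'eye': array([0.33204582, 0.76528312, 0.94175841]), 'orientation': array([-2.37184732, -0.01045692, -2.85312631])}
0.1 [-3.14036535e+00 -4.78425687e-06  3.75819360e-01] 0.017
```

View pics/top0.png

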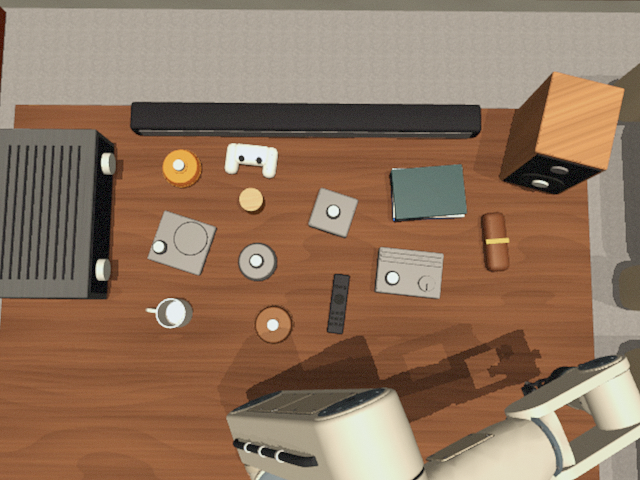

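View pics/side0.png

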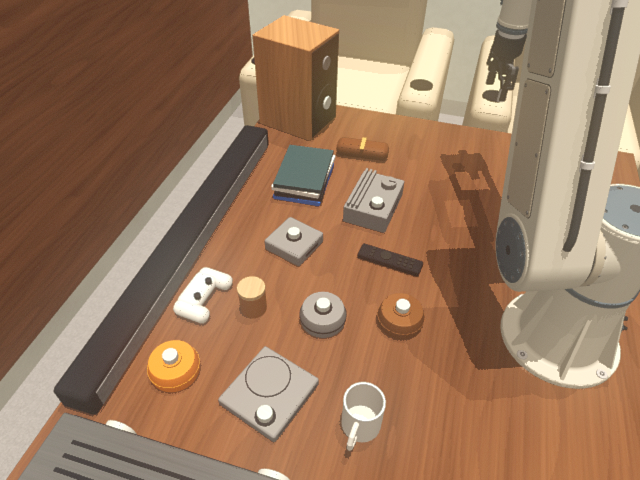

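The top view shows these candidates:
- **Streamer key:** (333,211), on the plain square box.
- **Hub key:** (256,261), on the grey puck. Its look-alikes are orange at (178,166) and brown at (273,325).
- **Amp key:** (392,278), on the finned box. The dial at (425,284) isn't a key.
- **Drive key:** (159,247), to be left alone.

In the side view the three wanted keys are at (294,234), (324,306) and (377,203).

```bash
cat > h.py <<'E'
import numpy as np, cv2
from scipy.spatial.transform import Rotation as R
from bench import calibration
def ray(n,uv):
    c=calibration(n); d=np.array([(uv[0]-c["cx"])/c["fx"],(uv[1]-c["cy"])/c["fy"],1])
    return np.array(c["eye"]),R.from_euler("xyz",c["orientation"]).as_matrix()@d
def onplane(n,uv,z):
    e,d=ray(n,uv); return e+d*(z-e[2])/d[2]
def tri(uvt,uvs):
    (a,u),(b,v)=ray("top",uvt),ray("side",uvs)
    s=np.linalg.lstsq(np.c_[u,-v],b-a,rcond=None)[0]
    p,q=a+s[0]*u,b+s[1]*v; return (p+q)/2,np.linalg.norm(p-q)
def blob(p,uv,r=13,t=190):
    """centroid of bright grey pixels near uv"""
    x,y=uv; w=p[y-r:y+r+1,x-r:x+r+1].astype(int)
    m=((w.min(2)>t)&(np.ptp(w,axis=2)<40)).astype(np.uint8)
    n,l,s,c=cv2.connectedComponentsWithStats(m); k=1+np.argmax(s[1:,4])
    return c[k]+[x-r,y-r],s[k]
K=dict(streamer=((333,211),(294,234),.053),hub=((256,261),(324,306),.063),amp=((392,278),(377,203),.073))
E
python3 - <<'E'
from h import *
T,S=np.load("topp.npy"),np.load("sidep.npy"); D=np.load("topd.npy")
for k,(a,b,z) in K.items():
    ca,sa=blob(T,a);cb,sb=blob(S,b)
    print(k,ca.round(1),sa[2:],cb.round(1),sb[2:],onplane("top",ca,z).round(4),onplane("side",cb,z).round(4),[x.round(4) for x in tri(ca,cb)])
    e,d=ray("top",ca); print("  depth pt",(e+d*D[int(ca[1]+.5),int(ca[0]+.5)]).round(4))
a=cv2.resize(T[150:350,135:455],None,fx=2.5,fy=2.5,interpolation=cv2.INTER_CUBIC)
cv2.imwrite("pics/crop.png",a[:,:,::-1])
E
```

```text
streamer [333.  210.6] [11 11 89] [293.4 230.5] [12  8 80] [ 0.6465 -0.0963  0.053 ] [ 0.6463 -0.0972  0.053 ] [array([ 0.6461, -0.0964,  0.0539]), np.float64(0.0003)]
  depth pt [ 0.646  -0.0963  0.0557]
hub [255.6 260.3] [12 11 93] [322.9 302.3] [ 13  11 119] [0.511  0.1056 0.063 ] [0.5105 0.1054 0.063 ] [array([0.5107, 0.1056, 0.0633]), np.float64(0.0005)]
  depth pt [0.5108 0.1054 0.0653]
amp [392.3 277.3] [11 11 94] [377.  199.6] [11  8 71] [ 0.4692 -0.2514  0.073 ] [ 0.4682 -0.2515  0.073 ] [array([ 0.4687, -0.2515,  0.073 ]), np.float64(0.001)]
  depth pt [ 0.4694 -0.2517  0.0702]
```

View pics/crop.png

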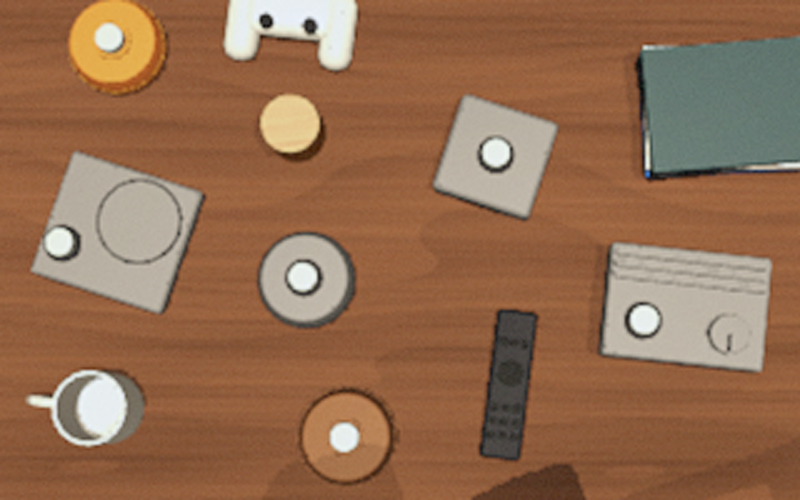

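The crop confirms the choices. The square box's key is at crop (496,153), the grey puck's at (303,277) and the finned amp's at (643,320). The two views agree to within 1 mm, and the heights match the description. Next I'll shut the gripper and press the streamer key.

```bash
cat >> h.py <<'E'
from bench import bot,gripper_to,status
P=dict(streamer=(.6463,-.0964,.053),hub=(.5108,.1055,.063),amp=(.4690,-.2515,.073))
def press(k):
    x,y,z=P[k]; t=bot.tips_ahead
    rot=[np.pi,0,status.sense()["eef_rot"][2]]
    bot.move_pose([x,y,z+t+.06],rot)
    bot.line_to([x,y,z+t+.012],v=.1); bot.wait(.2)
    s0=status.sense()
    hit=bot.line_to([x,y,z+t-.011],v=.02,threshold=6)
    s=status.sense()
    print(k,hit,"tip below top mm",1e3*(z+t-s["ee_pos"][2]),"xy err",(s["ee_pos"][:2]-np.array([x,y])).round(4),"dF",(np.array(s["contact_force"])-s0["contact_force"]).round(2),s["time_s"])
E
python3 - <<'E'
from h import *
gripper_to(0); press("streamer")
E
```

```text
streamer False tip below top mm 10.855657073755562 xy err [ 0.0001 -0.    ] dF [0.34 0.58 0.77] 5.3
```

```bash
python3 - <<'E'
from h import *
from bench import read_camera
s=status.sense(); print(s["gripper_width"],s["contact_force"],s["eef_rot"],s["grasp_force"])
p,d=read_camera("side"); cv2.imwrite("pics/s1.png",cv2.resize(p[150:300,200:400],None,fx=4,fy=4,interpolation=cv2.INTER_CUBIC)[:,:,::-1])
E
```

```text
0.0003005432118865327 [-0.33735651 -0.0568015   0.46549997] [ 3.14149388e+00 -2.11217569e-04  3.75734291e-01] 0.0
```

View pics/s1.png

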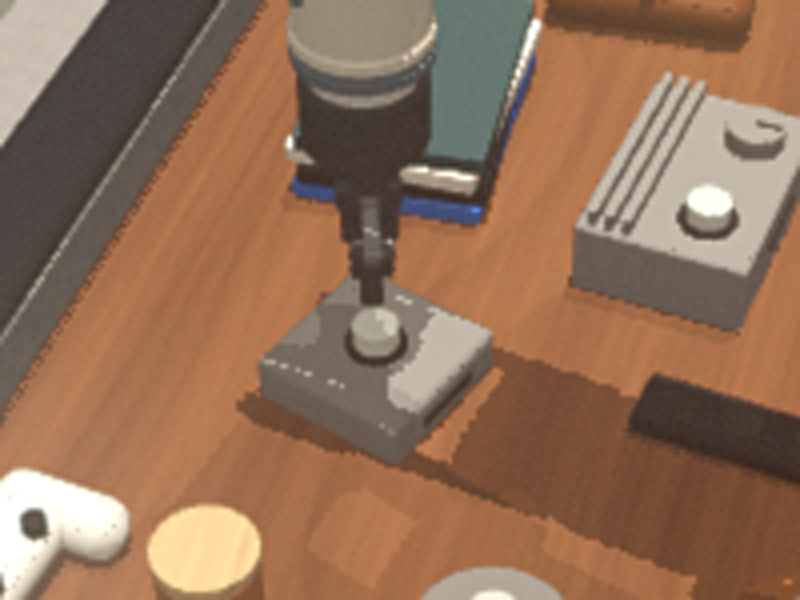

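The fingertip shows at crop (372,300), just short of the key centre at (376,325), so it isn't touching. I'll compare the depth there with the position I commanded.

```bash
python3 - <<'E'
from h import *
from bench import read_camera
p,d=read_camera("side"); c=calibration("side")
Rm=R.from_euler("xyz",c["orientation"]).as_matrix()
def proj(w):
    q=Rm.T@(np.array(w)-c["eye"]); return (q[:2]/q[2]*c["fx"]+[c["cx"],c["cy"]]).round(1),q[2].round(4)
s=status.sense(); e=s["ee_pos"]; print(e,"tip should be at",proj(e-[0,0,.017]))
for u,v in [(293,234),(294,231),(294,229),(293,226),(293,224),(293,222),(293,219),(293,215),(293,210),(292,200)]:
    a,r=ray("side",(u,v)); print((u,v),p[v,u],d[v,u].round(4),(a+r*d[v,u]).round(4))
E
```

```text
[ 0.64639012 -0.09641932  0.05914659] tip should be at (array([293.4, 233.8]), np.float64(1.2827))
(293, 234) [173 164 144] 1.2652 [ 0.6429 -0.0841  0.0541]
(294, 231) [171 162 144] 1.2708 [ 0.6434 -0.0937  0.0554]
(294, 229) [200 192 172] 1.278 [ 0.6463 -0.1021  0.0538]
(293, 226) [108  96  85] 1.2528 [ 0.644  -0.0893  0.0765]
(293, 224) [72 56 52] 1.2477 [ 0.6437 -0.0891  0.0834]
(293, 222) [68 52 45] 1.2362 [ 0.6419 -0.0846  0.0947]
(293, 219) [68 53 45] 1.2326 [ 0.6425 -0.0871  0.1022]
(293, 215) [89 76 68] 1.1579 [ 0.6256 -0.0417  0.1594]
(293, 210) [111 101  95] 1.1587 [ 0.6282 -0.05    0.1667]
(292, 200) [102  93  85] 1.1541 [ 0.634  -0.0616  0.1855]
```

The finger's front face is near y −0.089 with its tip at about z 0.07, so the real tips stand roughly 2 cm or more higher than tips_ahead implies. I'll find the actual surface by touch: descend to a 2 N contact, then press about 10 mm or until 6 N.

```bash
cat >> h.py <<'E'
def down(k,zmin):
    x,y,_=P[k]
    s0=status.sense(); f0=np.array(s0["contact_force"])
    hit=bot.line_to([x,y,zmin],v=.02,threshold=2)
    s=status.sense(); zc=s["ee_pos"][2]
    print(k,"contact",hit,"tcp z",round(zc,4),"dF",(s["contact_force"]-f0).round(2))
    if not hit: return
    h2=bot.line_to([x,y,zc-.010],v=.015,threshold=4.5)
    s=status.sense()
    print("  press",h2,"further mm",1e3*(zc-s["ee_pos"][2]),"dF",(s["contact_force"]-f0).round(2),"t",s["time_s"])
    return zc
E
python3 - <<'E'
from h import *
down("streamer",.022)
E
```

```text
streamer contact True tcp z 0.0377 dF [-0.4  -0.57  0.92]
  press True further mm 5.648410902250843 dF [0.48 1.03 5.05] t 6.9333
```

```bash
python3 - <<'E'
from h import *
x,y,_=P["streamer"]
for i in range(5):
    f=np.mean([(bot.wait(.04),status.sense()["contact_force"])[1] for _ in range(5)],0)
    s=status.sense();z=s["ee_pos"][2]; print(round(z,5),f.round(2),s["time_s"])
    if f[2]>6.3: break
    bot.line_to([x,y,z-.001],v=.01)
from bench import read_camera
p,d=read_camera("side"); cv2.imwrite("pics/s2.png",cv2.resize(p[150:300,200:400],None,fx=4,fy=4,interpolation=cv2.INTER_CUBIC)[:,:,::-1])
E
```

```text
0.03236 [0.28 0.03 4.35] 7.1417
0.03135 [-2.18  0.26  5.55] 7.6167
0.03046 [-2.16  0.11  6.84] 8.075
```

View pics/s2.png

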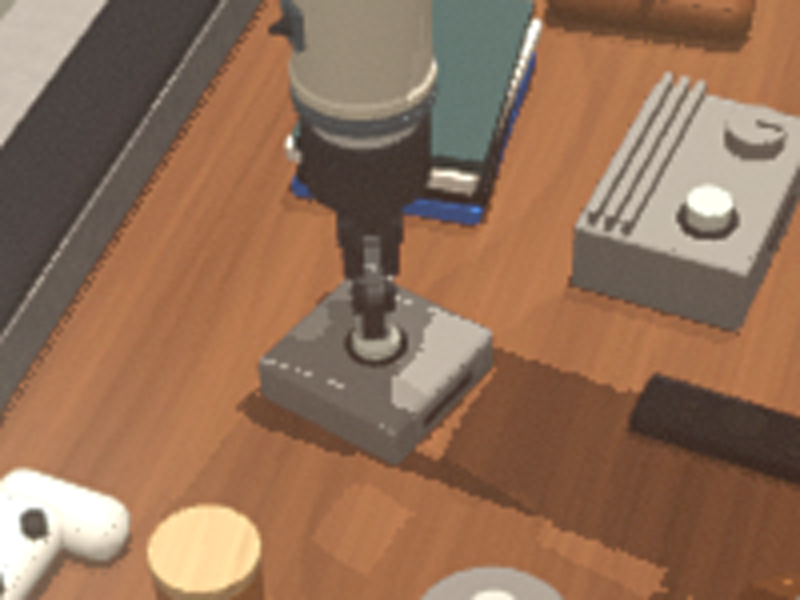

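The streamer key (crop (376,340)) is now down in its collar. Force rises about 1.25 N/mm, which is the cushion spring, so the key is fully in. That also fixes the tip height: TCP reading ≈ tip z − 0.0134. Now I'll lift off and press the hub with this offset.

```bash
cat >> h.py <<'E'
OFF=-.0134
def push(k):
    x,y,z=P[k]; z+=OFF; rot=[np.pi,0,status.sense()["eef_rot"][2]]
    p=status.sense()["ee_pos"]; bot.line_to([p[0],p[1],p[2]+.03],v=.06)
    bot.line_to([p[0],p[1],.12],v=.15)
    bot.move_pose([x,y,.12],rot); bot.line_to([x,y,z+.008],v=.1); bot.wait(.2)
    f0=np.mean([(bot.wait(.04),status.sense()["contact_force"])[1] for _ in range(5)],0)
    hit=bot.line_to([x,y,z-.0095],v=.015,threshold=6)
    for i in range(6):
        f=np.mean([(bot.wait(.04),status.sense()["contact_force"])[1] for _ in range(5)],0)-f0
        s=status.sense(); zz=s["ee_pos"][2]; print(k,hit,"below top mm",round(1e3*(z-zz),2),f.round(2),round(s["time_s"],1))
        if f[2]>6 or z-zz>.0125: break
        bot.line_to([x,y,zz-.001],v=.01)
E
python3 - <<'E'
from h import *
push("hub")
E
```

```text
hub True below top mm 8.41 [-0.17 -0.17  5.48] 12.7
hub True below top mm 9.15 [-1.58 -0.18  6.71] 13.2
```

The hub shows the same force and travel as the streamer, so it's fully in. Amp next, then retract and look.

```bash
python3 - <<'E'
from h import *
from bench import read_camera
push("amp")
p=status.sense()["ee_pos"]; bot.line_to([p[0],p[1],p[2]+.03],v=.06); bot.line_to([p[0],p[1],.2],v=.2)
bot.goto_joints([-1.197,.353,1.633,0,1.155,-.002])
bot.wait(.3)
T,S=read_camera("top")[0],read_camera("side")[0]
for k,(a,b,z) in K.items():
    try: print(k,[x.round(4) for x in tri(blob(T,a)[0],blob(S,b)[0])])
    except Exception as e: print(k,e)
dt=np.abs(T.astype(int)-np.load("topp.npy")).max(2)[140:345,130:510]
print("changed px",[(k,int((dt[a[1]-140-30:a[1]-140+30,a[0]-130-30:a[0]-130+30]>60).sum())) for k,(a,_,_) in K.items()],int((dt>60).sum()),status.sense()["time_s"])
cv2.imwrite("pics/s3.png",cv2.resize(S[140:440,140:440],None,fx=2,fy=2,interpolation=cv2.INTER_CUBIC)[:,:,::-1])
E
```

```text
amp True below top mm 8.39 [-0.71 -0.12  5.7 ] 18.0
amp True below top mm 9.11 [-2.1   0.84  6.69] 18.4
streamer [array([ 0.6461, -0.0963,  0.0474]), np.float64(0.0011)]
hub [array([0.511 , 0.1056, 0.0566]), np.float64(0.0009)]
amp [array([ 0.4682, -0.2514,  0.0669]), np.float64(0.0006)]
changed px [('streamer', 7), ('hub', 4), ('amp', 3)] 14 21.7417
```

View pics/s3.png

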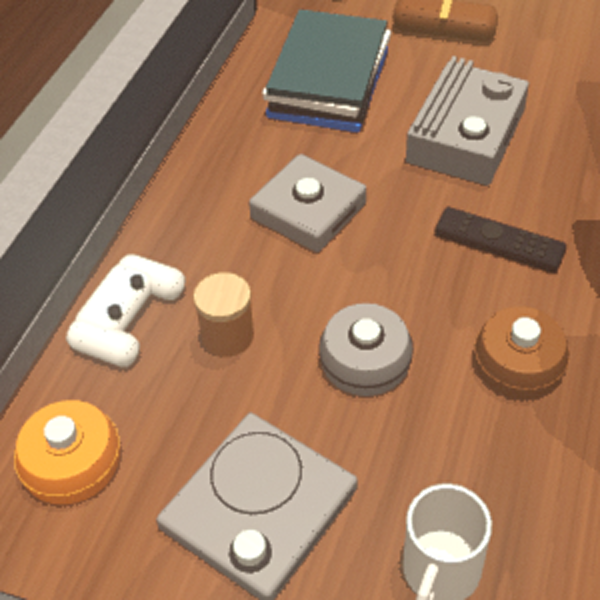

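The picture shows all three keys low in their collars, at crop (308,188), (367,333) and (474,127). By triangulation they are down 6.5, 6.7 and 6.1 mm. The drive key (250,548) is still up, and nothing has moved.

```bash
python3 -c "
from bench import bot
print(bot.job_done())"
```

```text
the job is handed in; nothing more can be done
None
```

I pressed the streamer, hub and amplifier keys fully in, in that order, left the disc drive off with nothing shifted, and handed the job in at about 22 s.

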